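# Clamp the thread wax in the thumbwheel holder

## Task

Lay the loose block of thread wax flat on the bed of the holder, lengthwise between the end stop and the jaw, and let go of it. Then roll the holder's thumbwheel over towards the block with a fingertip, pressing lightly, stroke by stroke, until the jaw has pushed the block against the stop and grips it snugly. Move the jaw only by its wheel, do not crush the soft wax, and leave the other things on the table where they are.

Things in the scene. Friction and masses are not known exactly. Their poses are not given: they have to be found in the camera images.
- wax_centre (a point): Centre of the loose block of thread wax: a plain rectangular block 40 mm (its x) by 72 mm (its y, lengthwise) by 32 mm tall (its z, up), about 80 g, lying flat on the table at the start. Grip it across its 40 mm width, high up. The wax dents when squeezed between stop and jaw with more than 25 N.
- wax_block: The same block of wax; origin in the middle of its underside, axes as for its centre.
- holder: Grey clamping holder, fixed to the table. Base plate 70 mm (its x) by 226 mm (its y, from -138 to +88 mm), 8 mm thick; origin on the table under the middle of the bed, z up. Along y: the steel end stop at the +y end, then the bed, the jaw at the -y side, and beyond the jaw the wheel housing. Stop and jaw are 40 mm wide, tops 40 mm (jaw 40 to 50 mm) above the table; press on no part of it above 25 N.
- stop_face (a point): Point on the face of the end stop that the block's end is pushed against, 28 mm above the table on the middle line; the face looks to the holder's -y. The stop is set anywhere from 40 to 50 mm on the holder's +y side before the start and is held fast there.
- end_stop: The steel end stop; origin under its face at table height, axes as the holder's. The block is snugly gripped when it is pressed against the stop with more than 3 N.
- needle_box: Bystander: flat black carton, 56 x 88 x 22 mm, origin under its middle.
- tape_roll: Bystander: black roll of tape lying flat, 62 mm across, 19 mm high, origin under its middle.
- spool_black: Bystander: standing spool of black thread, 36 mm across, 66 mm high, origin under its middle.
- bed_middle (a point): Middle of the bed, on its top, 12 mm above the table: a black strip 34 mm wide (x) along the holder's y. A block lying on it has its centre 28 mm above the table. The guide strips beside it are 11 mm above the table. Axes as the holder's.
- wheel_spot (a point): Point on the base plate straight below the thumbwheel (holder x = 0, y = -104 mm, 8 mm above the table). The wheel housing round it is 38 mm wide (x), y from -129 to -79 mm. The wheel's crest stands 7 mm proud of the housing's top; housing, wheel and jaw stand on packing, so that the crest is anywhere from 53 to 63 mm above the table each time: find it by touch. Axes as the holder's.
- wheel_hub (a joint): Turn of the thumbwheel (rad), 0 fully open. Black ribbed wheel, radius 16 mm, 12 mm wide, axis along the holder's x, in a slot, so that it cannot be pinched. Its top rolled to the holder's +y (to the block) turns it up; it stays where left. Soft core: it gives 1 mm for each 4 N of press and bottoms hard at 4 mm. A fingertip grips it with friction 0.95 to 1.45: pressed with 6 to 9 N it rolls until the jaw is tight.
- jaw (a joint): Travel of the jaw towards the stop (m), 0 fully open, 0.032 at most: 8 mm per radian of the wheel. At 0 its face is 46 mm on the holder's -y side, so 86 to 96 mm are free for the 72 mm block. The face plate is sprung: 2 N a mm, bottoming after 4 mm (8 N). Rolling takes about 4 N along the rim, 7 N with the plate fully in; past that each N along the rim squeezes the wax 2 N harder. Not to be pushed by hand.
Not all that is in view belongs to the job. There is more than one size of the holder; the one meant has the size given above. Leave any purple look-alike of the wax_block alone.

How it is judged:
By the outcome, as a careful person would: the job done as asked, in the order asked, and still so for the second after the job is handed in, with the robot touching nothing.
It also fails if it takes over 72 s, if anything falls off the work surface, if the arm or the gripper's body presses on something with over 40 N, if the wrist force passes 120 N, or if a joint passes its speed limit or range.

## Robot

A 6-joint arm with a two-finger parallel gripper is mounted at the origin on a cart in front of the work surface, level with it; the furniture and walls round the work are solid. World frame = base frame: x ahead of the robot, y to its left, z up, the work surface at z = 0. Lengths are in m, angles in rad, forces in N, time in s.
With the tool pointing down it reaches from about 0.375 to 0.9 m from the base axis. Payload 3.1 kg.
Tool frame: the origin (TCP) lies between the finger pads; the fingertips stand 11 mm ahead of it and the grasp point (between the pads) lies 8 mm behind it; z points along the fingers, y is the direction in which the jaws open and shut (so a half turn about z gives the same grasp; the last joint's range is limited). The gripper opens to 85 mm and grips with 20 to 120 N. Pads are 22 mm wide; open, the fingers measure 114 mm over their backs; the gripper's body (76 mm by 85 mm) begins 54 mm behind the grasp point. The pads swing forward as they close: fully open they stand 13 mm farther back than shut.
Start: joints at [0.953, 0.527, 1.433, -0, 1.181, -0.178], TCP at [0.266, 0.566, 0.242] pointing down, gripper open.
Joint ranges: [-3.08, 3.08], [-0.75, 2.2], [0.22, 2.44], [-1.43, 4.57], [0, 2.65], [-2.85, 2.85]. Speed limits (rad/s): [2.79, 2.79, 3.14, 3.14, 3.14, 3.14].

## Interface

Orientations are given as a rotation vector (axis times angle).
In Python, from cell import get_obs, get_image, calibration, hand_in gives the robot as it stands.
- The arm moves only by the tool step_arm, never from a script. Its argument "commands" is a list of rows, each an object with "delta_pos": the shift along the tool's x, y, z scaled (see below), a list of three; "dr": the turn, a rotation vector about the tool's x, y, z scaled (see below), a list of three. In form: [{"delta_pos": [tx, ty, tz], "dr": [ax, ay, az]}, ...]. A call has 1 to 10 rows; each row is the pose to reach, as a shift and turn from the pose commanded when the call began, along the tool's axes at that moment, turning the shorter way round; what a row does not reach only later rows make up. The controller multiplies each number of a shift by 600 mm and each number of a turn by pi rad. A row lasts 1/10 s, in which the tool goes at most 50 mm and 8.59 degrees, less where a joint would pass 70% of its speed; a pose out of reach is approached as far as the arm can. A call with a number of a shift or a turn outside -1 to 1 is refused whole. A call with a gripper value outside its range is refused whole. "jaw" is the closure, from 0 (fully open) to 1 (shut), set as the call begins (left out, the last holds). The fingers move at their own pace and stop on an object; "newtons" is the grip in N (left out, the last holds). Time passes only in rows, so rows that repeat a pose let the fingers close. It gives the time, the measured TCP pose, the force and the opening at its end, in the units of the state.
- get_obs(): the state, without advancing time (a new reading comes with each control period).
- get_image(name): name is "scene" or "top"; returns (picture, depth): 384x512x3 uint8, red, green, blue; 384x512 float32, m along the optical axis (not along the pixel's ray), 0 where there is no reading.
- calibration(name): a dict with "mtx" (3x3 intrinsics, pixels), "R" (3x3) and "t" (3): a world point X has camera coordinates R X + t. Camera axes: x right, y down, z forward; pixel columns grow to the right and rows downward; lengths in m; the calibration is good to about 2 mm. A picture is of the moment at which its call begins. calibration takes no time and is no camera call.
- hand_in(): hands the job in, once; it reports no verdict.
The state is a dict: "time": time; "joints": joint angles; "joint_velocities": joint speeds; "joint_efforts": joint torques, N m; "tcp_pos": TCP position; "ee_rot": TCP orientation; "contact_force": force on the tool from outside, world axes, zero at the start; "wrist_torque": the same for the moment, N m; "width": finger opening in m.
Only numpy, scipy, OpenCV 4.12 (cv2) and the standard library are available. Lean on these libraries where they do the work, as an engineer would, in place of code of your own. Each camera call takes 0.05 s, during which the arm holds its last target.

## Working session

There is one attempt and no reset: what is moved stays moved. The work goes in short steps, Python scripts to look and compute and a tool call to move; the robot and the scene stay as the last step left them, time stands still between calls to the robot, and variables do not carry over. Pictures are saved under pics/ and viewed, and the job is handed in when it is done.

Besides the shell and the picture viewer there is one more tool, called after "Call:" as name(argument=value, ...) on one line, values as JSON. step_arm: Moves the arm, as the interface text tells. Shifts and turns lie within -1 to 1; 1 stands for 600 mm of shift or pi rad of turn. Its arguments: {"type":"object","properties":{"commands":{"type":"array","items":{"type":"object","properties":{"delta_pos":{"type":"array","items":{"type":"number"}},"dr":{"type":"array","items":{"type":"number"}}}}},"jaw":{"type":"number"},"newtons":{"type":"number"}},"required":["commands"]}

```bash
mkdir -p pics; ls
cat > h.py <<'E'
import numpy as np,cv2
from cell import get_obs,get_image,calibration
def grab(n):
    p,d=get_image(n); np.savez(f'last_{n}.npz',p=p,d=d); return p,d
def load(n):
    z=np.load(f'last_{n}.npz'); return z['p'],z['d']
def cloud(n,d):
    c=calibration(n);K,R,t=[np.array(c[k]) for k in('mtx','R','t')]
    v,u=np.mgrid[:d.shape[0],:d.shape[1]]
    X=np.stack([(u-K[0,2])/K[0,0]*d,(v-K[1,2])/K[1,1]*d,d],-1)
    W=(X-t.ravel())@R
    W[d==0]=np.nan
    return W
E
python3 - <<'E'
from h import *
print({k:(np.round(v,3).tolist() if not isinstance(v,float) else v) for k,v in get_obs().items()})
for n in('scene','top'):
    p,d=grab(n); cv2.imwrite(f'pics/{n}0.png',cv2.resize(p[...,::-1],(800,600),interpolation=cv2.INTER_CUBIC))
    c=calibration(n); print(n,c)
E
```

```text
pics
{'time': 0.0, 'joints': [0.952, 0.528, 1.434, -0.0, 1.181, -0.178], 'joint_velocities': [0.002, 0.002, -0.001, -0.0, -0.001, -0.0], 'joint_efforts': [0.001, -44.234, -17.803, -0.0, 0.009, -0.0], 'tcp_pos': [0.266, 0.565, 0.241], 'ee_rot': [-0.685, -3.065, 0.003], 'contact_force': [-0.207, 0.023, -0.968], 'wrist_torque': [0.08, -0.041, -0.069], 'width': 0.08517403898736844}
scene {'mtx': array([[431.3575511 ,   0.        , 252.33064853],
       [  0.        , 431.3575511 , 191.25082478],
       [  0.        ,   0.        ,   1.        ]]), 'R': array([[ 0.8612053 , -0.50820463,  0.00731396],
       [-0.19868593, -0.34986931, -0.91548641],
       [ 0.46781336,  0.78696857, -0.40228241]]), 't': array([-0.49627792,  0.15455443,  0.80829861])}
top {'mtx': array([[441.89288565,   0.        , 250.65409483],
       [  0.        , 441.89288565, 190.14125096],
       [  0.        ,   0.        ,   1.        ]]), 'R': array([[-0.00292117, -0.99979892,  0.01983916],
       [-0.99913553,  0.00209537, -0.04151874],
       [ 0.04146882, -0.01994329, -0.99894074]]), 't': array([-0.01693575,  0.58088826,  1.34635366])}
```

View pics/scene0.png

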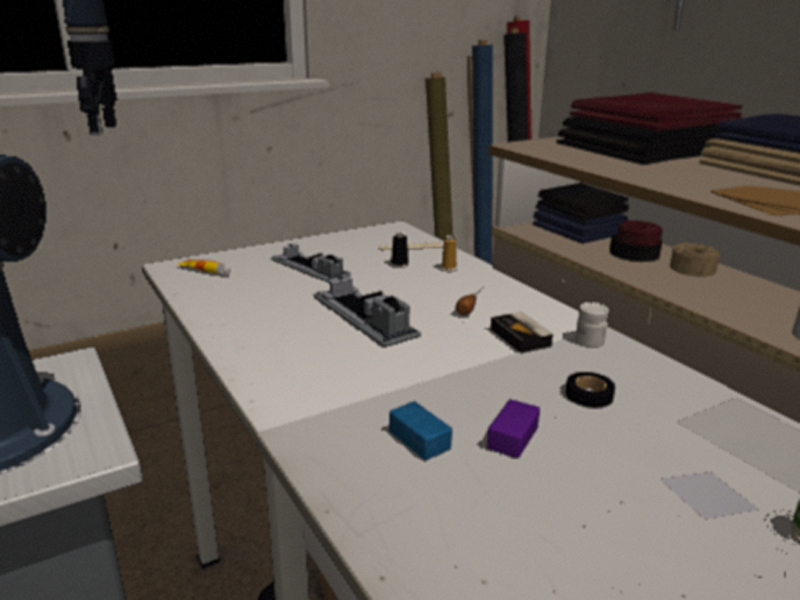

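View pics/top0.png

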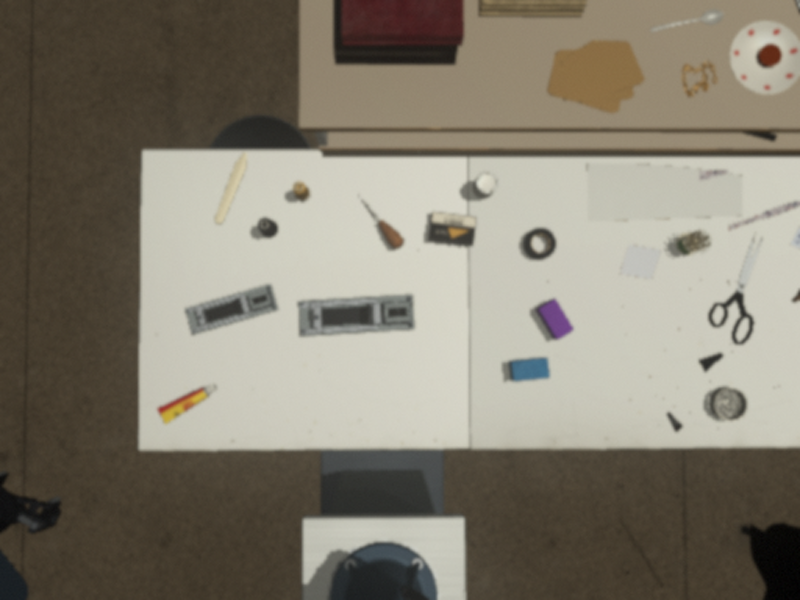

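The top view (800x600 pixels) shows two holders: a large one at (356,314) and a smaller one at (231,310). It also shows the blue block at (527,369) and a purple look-alike at (555,319). I'll measure all four and crop in close.

Run:
```python
from h import *
p,d=load('top'); W=cloud('top',d); s=512/800
hsv=cv2.cvtColor(p,cv2.COLOR_RGB2HSV)
def rect(m,name):
    P=W[m]; P=P[~np.isnan(P).any(1)]
    r=cv2.minAreaRect(P[:,:2].astype(np.float32)*1000)
    print(name,len(P),'rect',np.round(r[0],1),np.round(r[1],1),round(r[2],1),'z',np.round(np.percentile(P[:,2],[5,50,95])*1000,1))
def win(u,v,a,b):
    m=np.zeros(d.shape,bool); m[int((v-b)*s):int((v+b)*s),int((u-a)*s):int((u+a)*s)]=1; return m
tab=win(420,400,30,20); print('table z',np.nanmedian(W[tab],axis=0), np.nanstd(W[tab][:,2]))
sat=hsv[...,1]>90
for n,u,v in(('blue',527,369),('purple',555,319)):
    m=win(u,v,32,30)&sat; rect(m,n); rect(m&(W[...,2]>.022),n+'top'); print(hsv[int(v*s),int(u*s)])
for n,u,v,a,b in(('big',356,314,65,32),('small',231,310,55,36)):
    m=win(u,v,a,b); rect(m&(W[...,2]>.004),n)
p2=p[int(270*s):int(400*s),int(170*s):int(600*s)]
cv2.imwrite('pics/crop1.png',cv2.resize(p2[...,::-1],(800,int(800*p2.shape[0]/p2.shape[1])),interpolation=cv2.INTER_CUBIC))
ps,ds=load('scene'); Ws=cloud('scene',ds)
p3=ps[150:300,160:360]
cv2.imwrite('pics/crop2.png',cv2.resize(p3[...,::-1],(800,600),interpolation=cv2.INTER_CUBIC))
```

```text
table z [ 0.3809929  -0.07156858 -0.0005355 ] 0.002898060674087339
blue 246 rect [ 441.1 -283.4] [33.7 67.3] 6.1 z [28.7 33.1 37.4]
bluetop 246 rect [ 441.1 -283.4] [33.7 67.3] 6.1 z [28.7 33.1 37.4]
[101 128 135]
purple 249 rect [ 538.2 -334.6] [66.3 36.3] 29.5 z [28.  33.1 37. ]
purpletop 249 rect [ 538.2 -334.6] [66.3 36.3] 29.5 z [28.  33.1 37. ]
[139 121 131]
big 1734 rect [551.   51.3] [246.8 123.5] 89.8 z [ 5.1 11.9 55.1]
small 1092 rect [559.4 300.1] [214.5 138.6] 89.8 z [ 4.3  9.2 36.8]
```

```bash
sleep 0
```

```text
(no output)
```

View pics/crop1.png

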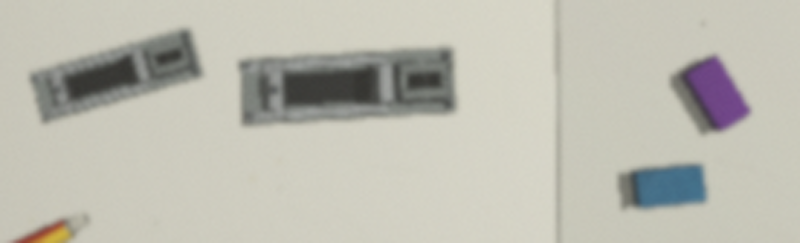

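View pics/crop2.png

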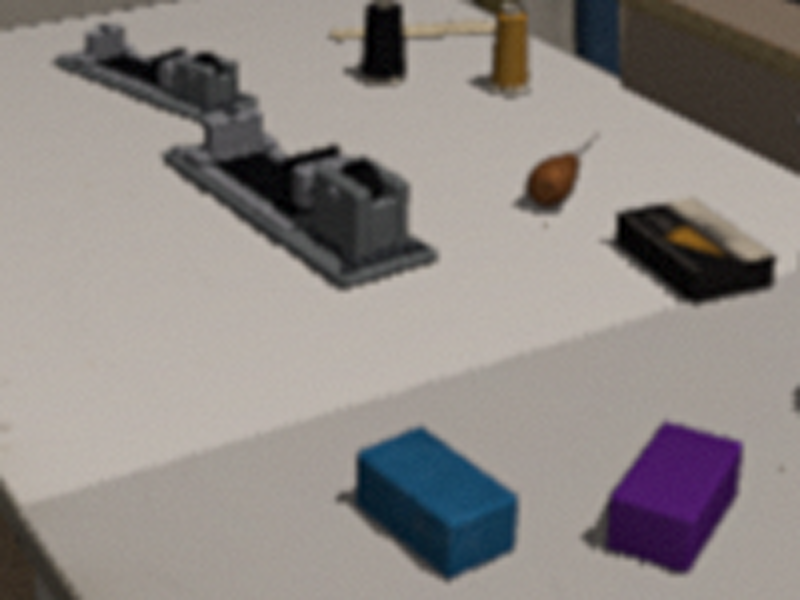

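The target is the blue block at (527,369). The target holder is the large one at (356,314), because the other is clearly smaller; its end stop is at the left, towards world +y. Next I'll do a sub-pixel outline fit.

```bash
cat >> h.py <<'E'
def plane(n,uv,z):
    c=calibration(n);K,R,t=[np.array(c[k]) for k in('mtx','R','t')]
    C=-R.T@t.ravel(); uv=np.atleast_2d(uv)
    r=np.c_[(uv-K[[0,1],[2,2]])/K[0,0],np.ones(len(uv))]@R
    return C+r*((z-C[2])/r[:,2])[:,None]
E
cat > fit.py <<'E'
from h import *
def contour_rect(n,g,box,thr,z,name):
    x0,y0,x1,y1=box;k=8
    c=cv2.resize(g[y0:y1,x0:x1].astype(np.float32),None,fx=k,fy=k,interpolation=cv2.INTER_CUBIC)
    m=(c>thr).astype(np.uint8)
    cs,_=cv2.findContours(m,cv2.RETR_EXTERNAL,cv2.CHAIN_APPROX_NONE)
    q=max(cs,key=cv2.contourArea)[:,0].astype(float)
    uv=(q+.5)/k-.5+[x0,y0]
    P=plane(n,uv,z)[:,:2]*1000
    r=cv2.minAreaRect(P.astype(np.float32))
    print(name,np.round(r[0],1),np.round(r[1],1),round(r[2],2),'area',round(cv2.contourArea(P.astype(np.float32)))); return r
if __name__=='__main__':
    ps=[]; ds=[]
    for i in range(6):
        p,d=get_image('top'); ps.append(p.astype(float)); ds.append(d)
    p=np.mean(ps,0); d=np.median(ds,0); np.savez('avg.npz',p=p,d=d)
    c=calibration('top'); print('cam',-np.array(c['R']).T@np.ravel(c['t']))
    g=255-p.mean(2)
    print('levels',g[205-20,200],g[255,300])
    for t in (70,85,100): contour_rect('top',g,(185,180,272,222),t,.008,f'big{t}')
    for t in (80,95,110): contour_rect('top',g,(112,176,183,218),t,.008,f'small{t}')
    b=p[...,2]-p[...,0]; print('b',b[236,337])
    for t in (25,35,45,55): contour_rect('top',b,(315,222,362,250),t,.032,f'blue{t}')
E
python3 fit.py
```

```text
cam [0.52450493 0.00870121 1.36938126]
levels 52.55555555555554 81.44444444444443
big70 [546.6  53. ] [ 76.7 233.3] 3.23 area 17224
big85 [546.7  53.1] [ 73.3 230. ] 3.18 area 16223
big100 [547.   53.1] [ 70.8 227.8] 3.35 area 15326
small80 [559.2 297.9] [ 59.7 180.5] 16.33 area 10312
small95 [559.1 297.7] [ 56.1 177.4] 16.36 area 9518
small110 [559.  297.8] [ 52.9 174.8] 16.38 area 8683
b 67.16666666666666
blue25 [ 440.8 -284.6] [38.7 72. ] 5.23 area 2639
blue35 [ 440.7 -284.9] [36.7 69.8] 5.64 area 2439
blue45 [ 440.7 -285. ] [34.8 67.5] 5.18 area 2227
blue55 [ 440.9 -285.3] [32.5 64.9] 4.94 area 1978
```

```bash
cat >> h.py <<'E'
from scipy.spatial.transform import Rotation as Ro
def Rdown(yaw):  # tool z down, tool y along yaw (deg) from world x
    a=np.radians(yaw); y=np.array([np.cos(a),np.sin(a),0]); z=np.array([0,0,-1.]); return np.c_[np.cross(y,z),y,z]
TH=np.radians(3.2); HO=np.array([.5454,.0780])
def H(x,y,z): # holder mm -> world m
    c,s=np.cos(TH),np.sin(TH); return np.array([HO[0]+(c*x-s*y)/1e3,HO[1]+(s*x+c*y)/1e3,z/1e3])
def toH(P):
    c,s=np.cos(TH),np.sin(TH); q=(np.asarray(P)[...,:2]-HO)*1e3; return np.stack([c*q[...,0]+s*q[...,1],-s*q[...,0]+c*q[...,1],np.asarray(P)[...,2]*1e3],-1)
def cmd(p,yaw,R0=None,p0=None):
    o=get_obs(); R0=Ro.from_rotvec(o['ee_rot']).as_matrix() if R0 is None else R0; p0=np.array(o['tcp_pos']) if p0 is None else p0
    Rt=Rdown(yaw)
    print('delta',np.round(R0.T@(np.array(p)-p0)/.6,4),'dr',np.round(Ro.from_matrix(R0.T@Rt).as_rotvec()/np.pi,4))
E
python3 - <<'E'
from h import *
z=np.load('avg.npz'); p,d=z['p'],z['d']; W=cloud('top',d); h=toH(W)
print('top')
for y in range(-140,92,6):
    m=(abs(h[...,0])<12)&(abs(h[...,1]-y)<3)
    print(y,np.round(np.nanmedian(h[m][:,2]),1),np.round(p[m].mean()),end=' | ')
p2,d2=load('scene'); W2=cloud('scene',d2); h2=toH(W2)
print('\nscene')
for y in range(-140,92,4):
    m=(abs(h2[...,0])<12)&(abs(h2[...,1]-y)<2)
    if m.any(): print(y,np.round(np.nanmax(h2[m][:,2]),1),end=' | ')
hs=cv2.cvtColor(p2,cv2.COLOR_RGB2HSV); m=(abs(hs[...,0].astype(int)-101)<10)&(hs[...,1]>90)&(W2[...,2]>.026)&(abs(W2[...,1]+.285)<.07)
P=W2[m]; r=cv2.minAreaRect((P[:,:2]*1000).astype(np.float32)); print('\nblock scene',r,P[:,2].mean())
cmd([.45,.1,.2],5.2); cmd([.441,-.2845,.1],5.2)
E
```

```text
top
-140 1.7 172.0 | -134 10.4 123.0 | -128 45.7 112.0 | -122 46.4 92.0 | -116 55.4 78.0 | -110 58.7 81.0 | -104 58.3 81.0 | -98 57.9 77.0 | -92 54.8 80.0 | -86 44.7 106.0 | -80 40.6 92.0 | -74 11.4 103.0 | -68 47.7 153.0 | -62 46.8 140.0 | -56 8.8 86.0 | -50 50.1 62.0 | -44 13.2 53.0 | -38 12.5 53.0 | -32 12.2 57.0 | -26 12.3 61.0 | -20 13.0 60.0 | -14 13.3 60.0 | -8 12.9 61.0 | -2 12.2 60.0 | 4 13.0 60.0 | 10 12.6 59.0 | 16 12.9 59.0 | 22 13.7 59.0 | 28 12.9 59.0 | 34 13.4 60.0 | 40 13.9 84.0 | 46 40.6 134.0 | 52 41.8 120.0 | 58 18.2 93.0 | 64 9.0 84.0 | 70 8.8 110.0 | 76 8.7 125.0 | 82 9.6 127.0 | 88 -0.1 161.0 | 
scene
-140 10.2 | -136 15.7 | -132 52.3 | -128 55.5 | -124 54.5 | -120 58.2 | -116 62.2 | -112 62.0 | -108 64.0 | -104 62.3 | -100 61.9 | -96 58.2 | -92 54.5 | -88 53.4 | -76 48.0 | -72 47.9 | -68 48.3 | -64 47.8 | -60 9.5 | -56 50.6 | -52 49.7 | -48 48.6 | -44 11.6 | -40 12.8 | -36 12.8 | -32 12.3 | -28 12.2 | -24 14.0 | -16 13.5 | -12 12.7 | -8 13.0 | -4 14.0 | 0 12.9 | 4 13.7 | 8 12.7 | 12 13.9 | 16 14.0 | 20 14.0 | 24 14.0 | 28 12.8 | 32 13.0 | 36 28.7 | 40 41.1 | 44 45.0 | 48 44.8 | 52 43.2 | 80 8.6 | 84 8.6 | 
block scene ((780.8036499023438, -275.0972900390625), (723.8817138671875, 85.37753295898438), 3.4000794887542725) 0.04476377927852197
delta [-0.6078 -0.5713  0.0704] dr [-1.000e-04  0.000e+00  3.311e-01]
delta [-0.867  -1.1575  0.2373] dr [-1.000e-04  0.000e+00  3.311e-01]
```

Call:
step_arm(commands=[{"delta_pos":[-0.608,-0.571,0.07],"dr":[0,0,0.331]},{"delta_pos":[-0.608,-0.571,0.07],"dr":[0,0,0.331]},{"delta_pos":[-0.608,-0.571,0.07],"dr":[0,0,0.331]},{"delta_pos":[-0.608,-0.571,0.07],"dr":[0,0,0.331]},{"delta_pos":[-0.608,-0.571,0.07],"dr":[0,0,0.331]},{"delta_pos":[-0.608,-0.571,0.07],"dr":[0,0,0.331]},{"delta_pos":[-0.608,-0.571,0.07],"dr":[0,0,0.331]},{"delta_pos":[-0.608,-0.571,0.07],"dr":[0,0,0.331]},{"delta_pos":[-0.608,-0.571,0.07],"dr":[0,0,0.331]},{"delta_pos":[-0.608,-0.571,0.07],"dr":[0,0,0.331]}], jaw=0, newtons=25)

```text
time: 1.4
tcp_pos: [0.4502, 0.1003, 0.2007]
ee_rot: [2.117, 2.32, 0.001]
contact_force: [0.9, 0.5, -0.3]
width: 0.0855
```

Run:
```python
from h import *
o=get_obs(); print(o['time'],o['tcp_pos'],o['ee_rot'])
cmd([.441,-.2845,.1],5.2)
cmd([.441,-.2845,.018],5.2)
```

```text
1.4 [0.45018555 0.10033147 0.20069141] [2.11741093e+00 2.31974021e+00 1.33972019e-03]
delta [-0.6373 -0.0738  0.1677] dr [0.0004 0.     0.0001]
delta [-0.6373 -0.074   0.3044] dr [0.0004 0.     0.0001]
```

Call:
step_arm(commands=[{"delta_pos":[-0.637,-0.074,0.168]},{"delta_pos":[-0.637,-0.074,0.168]},{"delta_pos":[-0.637,-0.074,0.168]},{"delta_pos":[-0.637,-0.074,0.168]},{"delta_pos":[-0.637,-0.074,0.168]},{"delta_pos":[-0.637,-0.074,0.168]},{"delta_pos":[-0.637,-0.074,0.168]},{"delta_pos":[-0.637,-0.074,0.168]},{"delta_pos":[-0.637,-0.074,0.168]},{"delta_pos":[-0.637,-0.074,0.168]}])

```text
invalid input at $.commands[0]: expected keys delta_pos, dr
```

Run:
```python
from h import *
o=get_obs(); print(o['time'],o['tcp_pos'],o['ee_rot'],o['joints'])
cmd([.441,-.2845,.018],5.2)
p,d=grab('scene'); p=p[200:310,200:350]; cv2.imwrite('pics/a.png',cv2.resize(p[...,::-1],(800,587),interpolation=cv2.INTER_CUBIC))
```

```text
1.4 [0.45018555 0.10033147 0.20069141] [2.11741093e+00 2.31974021e+00 1.33972019e-03] [-2.38420154e-02  3.73871617e-01  1.87765808e+00  1.58992052e-04
  8.88905100e-01 -1.15076852e-01]
delta [-0.6373 -0.074   0.3044] dr [0.0004 0.     0.0001]
```

View pics/a.png

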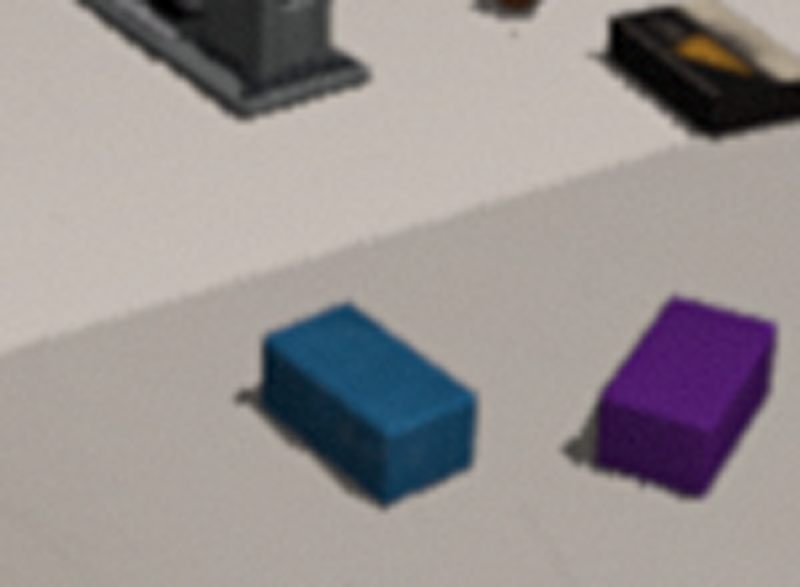

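The crop shows the blue block's top corners at about (265,338), (348,303), (475,400) and (388,435), so I'll use them as a second measurement. The move was refused because every row needs `dr`.

Run:
```python
from h import *
uv=np.array([[265,338],[348,303],[475,400],[388,435]])*150/800.+[200,200]
P=plane('scene',uv,.032)[:,:2]*1000
print(P.round(1),P.mean(0)); print(np.linalg.norm(P-np.roll(P,1,0),axis=1))
```

```text
[[ 418.8 -256.9]
 [ 455.3 -252.3]
 [ 460.1 -323.1]
 [ 424.8 -325. ]] [ 439.73055338 -289.3358528 ]
[68.37812494 36.78251244 70.91141715 35.43007485]
```

Call:
step_arm(commands=[{"delta_pos":[-0.637,-0.074,0.168],"dr":[0,0,0]},{"delta_pos":[-0.637,-0.074,0.168],"dr":[0,0,0]},{"delta_pos":[-0.637,-0.074,0.168],"dr":[0,0,0]},{"delta_pos":[-0.637,-0.074,0.168],"dr":[0,0,0]},{"delta_pos":[-0.637,-0.074,0.168],"dr":[0,0,0]},{"delta_pos":[-0.637,-0.074,0.168],"dr":[0,0,0]},{"delta_pos":[-0.637,-0.074,0.168],"dr":[0,0,0]},{"delta_pos":[-0.637,-0.074,0.168],"dr":[0,0,0]},{"delta_pos":[-0.637,-0.074,0.168],"dr":[0,0,0]},{"delta_pos":[-0.637,-0.074,0.168],"dr":[0,0,0]}])

```text
time: 2.45
tcp_pos: [0.4398, -0.2833, 0.0993]
ee_rot: [-2.121, -2.317, -0.0]
contact_force: [-0.2, -0.1, 0.2]
width: 0.0853
```

Run:
```python
from h import *
cmd([.4405,-.2865,.018],5)
```

```text
delta [-0.0056  0.0008  0.1355] dr [-0.0001 -0.0002  0.0004]
```

Call:
step_arm(commands=[{"delta_pos":[-0.005,0.001,0.06],"dr":[0,0,0]},{"delta_pos":[-0.005,0.001,0.1],"dr":[0,0,0]},{"delta_pos":[-0.005,0.001,0.12],"dr":[0,0,0]},{"delta_pos":[-0.005,0.001,0.135],"dr":[0,0,0]},{"delta_pos":[-0.005,0.001,0.135],"dr":[0,0,0]}])

```text
time: 2.95
tcp_pos: [0.4408, -0.2842, 0.0183]
ee_rot: [-2.115, -2.32, -0.0]
contact_force: [-1.4, 0.3, -0.1]
width: 0.0853
```

Call:
step_arm(commands=[{"delta_pos":[0,0,0],"dr":[0,0,0]},{"delta_pos":[0,0,0],"dr":[0,0,0]},{"delta_pos":[0,0,0],"dr":[0,0,0]},{"delta_pos":[0,0,0],"dr":[0,0,0]},{"delta_pos":[0,0,0],"dr":[0,0,0]},{"delta_pos":[0,0,0],"dr":[0,0,0]},{"delta_pos":[0,0,0],"dr":[0,0,0]},{"delta_pos":[0,0,0],"dr":[0,0,0]}], jaw=1, newtons=25)

```text
time: 3.75
tcp_pos: [0.4413, -0.2857, 0.0196]
ee_rot: [2.117, 2.319, -0.0]
contact_force: [0.5, 0.5, 6.6]
width: 0.0399
```

Run:
```python
from h import *
o=get_obs(); print(o['time'],o['tcp_pos'],o['ee_rot'],o['width'],o['contact_force'])
p,d=grab('scene'); p=p[180:310,190:350]; cv2.imwrite('pics/b.png',cv2.resize(p[...,::-1],(800,650*6//7),interpolation=cv2.INTER_CUBIC))
```

```text
3.75 [ 0.44129881 -0.28571534  0.01959847] [ 2.11696272e+00  2.31910174e+00 -6.10358696e-05] 0.03990316286057607 [0.5292113  0.52439394 6.64440185]
```

View pics/b.png

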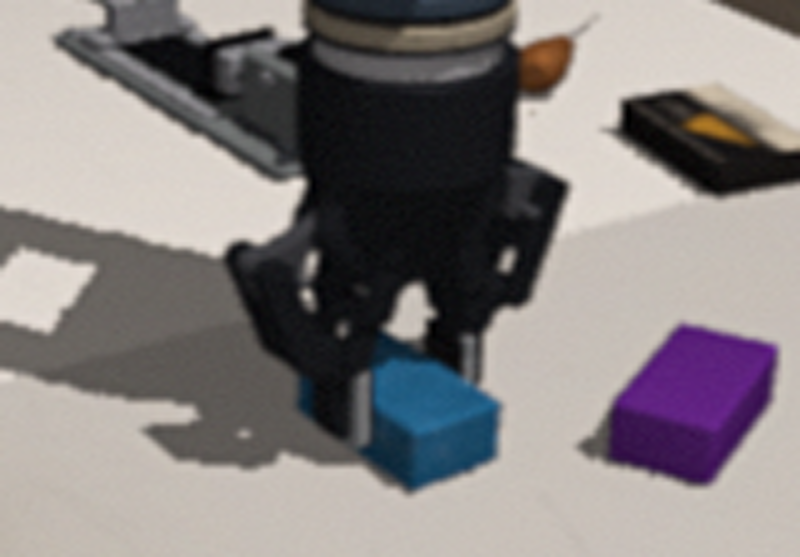

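The grasp holds the block, with the opening at 39.9 mm. Now I'll lift and carry it.

Run:
```python
from h import *
cmd([.441,-.2857,.13],5.2)
print(H(0,-2,130)); cmd(H(0,-2,130),3.2);
```

```text
delta [-1.000e-04 -3.000e-04 -1.841e-01] dr [0.0003 0.0004 0.0001]
[0.54551164 0.07600312 0.13      ]
delta [ 0.5844  0.2279 -0.1845] dr [0.0003 0.0004 0.0112]
```

Call:
step_arm(commands=[{"delta_pos":[0,0,-0.06],"dr":[0,0,0]},{"delta_pos":[0,0,-0.14],"dr":[0,0,0]},{"delta_pos":[0,0,-0.184],"dr":[0,0,0]},{"delta_pos":[0.584,0.228,-0.184],"dr":[0,0,0.011]},{"delta_pos":[0.584,0.228,-0.184],"dr":[0,0,0.011]},{"delta_pos":[0.584,0.228,-0.184],"dr":[0,0,0.011]},{"delta_pos":[0.584,0.228,-0.184],"dr":[0,0,0.011]},{"delta_pos":[0.584,0.228,-0.184],"dr":[0,0,0.011]},{"delta_pos":[0.584,0.228,-0.184],"dr":[0,0,0.011]},{"delta_pos":[0.584,0.228,-0.184],"dr":[0,0,0.011]}])

```text
time: 4.8
tcp_pos: [0.538, 0.0529, 0.1291]
ee_rot: [-2.158, -2.283, 0.0]
contact_force: [0.0, -1.2, -0.5]
width: 0.0397
```

Run:
```python
from h import *
cmd(H(0,-2,130),3.2)
```

```text
delta [ 0.0377  0.0146 -0.0015] dr [-0.0001  0.      0.0002]
```

Call:
step_arm(commands=[{"delta_pos":[0.037,0.014,0],"dr":[0,0,0]},{"delta_pos":[0.037,0.014,0],"dr":[0,0,0]},{"delta_pos":[0.037,0.014,0],"dr":[0,0,0]}])

```text
time: 5.1
tcp_pos: [0.5447, 0.0739, 0.1289]
ee_rot: [-2.156, -2.285, 0.001]
contact_force: [-0.5, -0.6, -0.2]
width: 0.0397
```

Run:
```python
from h import *
o=get_obs(); print(o['time'],toH(o['tcp_pos']),o['tcp_pos'],o['contact_force'])
cmd(H(0,-2,130),3.2)
p,d=grab('scene'); p=p[110:240,160:320]; cv2.imwrite('pics/c.png',cv2.resize(p[...,::-1],(738,600),interpolation=cv2.INTER_CUBIC))
```

```text
5.1 [ -0.96199326  -4.06162602 128.89225443] [0.54466623 0.07389101 0.12889225] [-0.52082038 -0.58769422 -0.18779564]
delta [ 0.0034  0.0016 -0.0018] dr [-0.0003  0.0001  0.0008]
```

View pics/c.png

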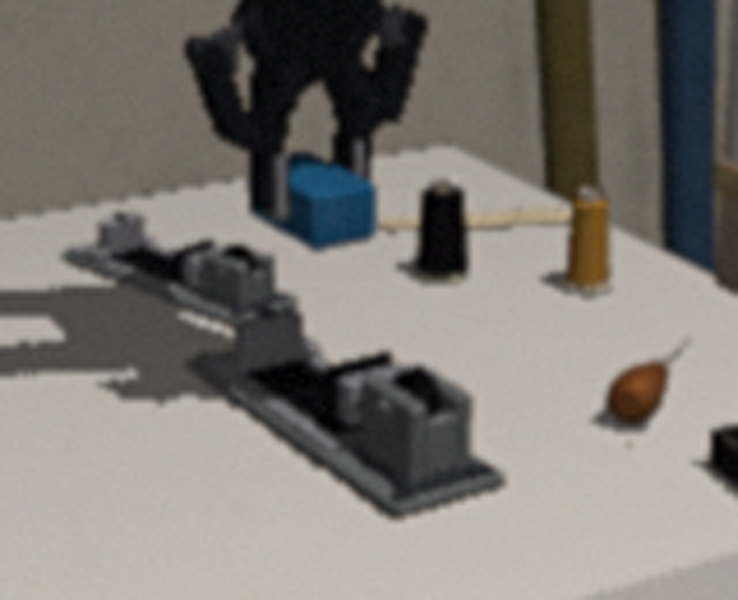

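Run:
```python
from h import *
p,d=load('scene'); W=cloud('scene',d); h=toH(W); hs=cv2.cvtColor(p,cv2.COLOR_RGB2HSV)
m=(abs(hs[...,0].astype(int)-101)<12)&(hs[...,1]>80); m[:110]=0;m[240:]=0;m[:,:160]=0;m[:,320:]=0
P=h[m&(d>0)]; P=P[(P[:,2]>80)&(P[:,2]<170)&(abs(P[:,0])<60)]
print(len(P)); print(np.percentile(P,[2,5,25,50,75,95,98],axis=0).round(1))
# end face patch
v,u=int(110+210*130/600),int(160+345*160/738); print(h[v-2:v+3,u-3:u+4].reshape(-1,3).mean(0))
# corners of end face crop px: top-left(307,200) top-right(375,188) bot-right(375,237) bot-left(318,246); known z: bottom approx 109, top 141
for q,z in(((310,203),.141),((375,186),.141),((374,233),.109),((320,247),.109)):
    print(toH(plane('scene',[160+q[0]*160/738,110+q[1]*130/600],z)))
```

```text
319
[[-32.  -43.1 115.4]
 [-21.8 -42.7 116.5]
 [-18.2 -40.8 125.4]
 [ -5.2 -36.3 136. ]
 [  6.7 -18.1 141.7]
 [ 16.    3.8 142.8]
 [ 19.6  12.6 151.3]]
[ -2.23606427 -41.34236586 131.84657647]
[[-25.77236368 -49.2445067  141.        ]]
[[ 17.02135715 -43.83475197 141.        ]]
[[ 25.35757821 -29.51905189 109.        ]]
[[-10.40912488 -32.68532414 109.        ]]
```

Run:
```python
from h import *
cmd(H(0,-1,38),3.2)
```

```text
delta [0.0064 0.002  0.1515] dr [-0.0003  0.0001  0.0003]
```

Call:
step_arm(commands=[{"delta_pos":[0.005,0.002,0.05],"dr":[0,0,0]},{"delta_pos":[0.005,0.002,0.1],"dr":[0,0,0]},{"delta_pos":[0.005,0.002,0.13],"dr":[0,0,0]},{"delta_pos":[0.005,0.002,0.15],"dr":[0,0,0]},{"delta_pos":[0.005,0.002,0.15],"dr":[0,0,0]},{"delta_pos":[0.005,0.002,0.15],"dr":[0,0,0]}])

```text
time: 5.75
tcp_pos: [0.5464, 0.0758, 0.0394]
ee_rot: [2.159, 2.282, 0.0]
contact_force: [0.4, 0.4, -0.6]
width: 0.0397
```

```bash
cat > st.py <<'E'
from h import *
o=get_obs(); print(round(o['time'],2),'H',toH(o['tcp_pos']).round(2),'F',np.round(o['contact_force'],2),'w',round(o['width'],4),'rot',np.round(o['ee_rot'],3))
E
python3 st.py
python3 - <<'E'
from h import *
p,d=grab('scene'); p=p[110:240,160:320]; cv2.imwrite('pics/d.png',cv2.resize(p[...,::-1],(738,600),interpolation=cv2.INTER_CUBIC))
E
```

```text
5.75 H [ 0.92 -2.24 39.43] F [ 0.37  0.44 -0.63] w 0.0397 rot [2.159 2.282 0.   ]
```

View pics/d.png

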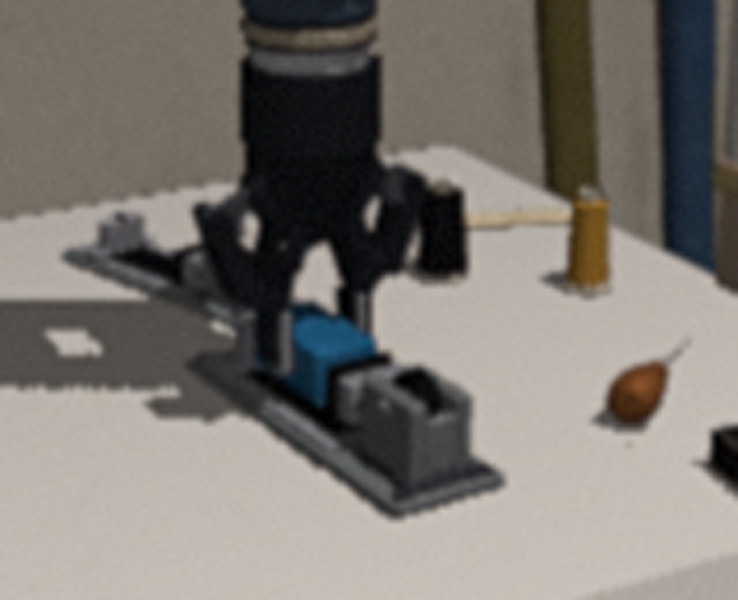

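Call:
step_arm(commands=[{"delta_pos":[0.002,-0.001,0.003],"dr":[0,0,0]},{"delta_pos":[0.002,-0.001,0.006],"dr":[0,0,0]},{"delta_pos":[0.002,-0.001,0.009],"dr":[0,0,0]},{"delta_pos":[0.002,-0.001,0.011],"dr":[0,0,0]},{"delta_pos":[0.002,-0.001,0.011],"dr":[0,0,0]}])

```text
time: 6.3
tcp_pos: [0.5454, 0.0779, 0.0324]
ee_rot: [-2.157, -2.283, 0.0]
contact_force: [0.0, 0.0, -0.8]
width: 0.0403
```

Call:
step_arm(commands=[{"delta_pos":[0,0,0.001],"dr":[0,0,0]},{"delta_pos":[0,0,0.002],"dr":[0,0,0]},{"delta_pos":[0,0,0.002],"dr":[0,0,0]}])

```text
time: 6.6
tcp_pos: [0.5455, 0.0778, 0.0316]
ee_rot: [2.158, 2.283, 0.0]
contact_force: [-0.8, 0.3, 2.3]
width: 0.0397
```

Call:
step_arm(commands=[{"delta_pos":[0,0,0.0],"dr":[0,0,0]},{"delta_pos":[0,0,0.0],"dr":[0,0,0]},{"delta_pos":[0,0,0.0],"dr":[0,0,0]},{"delta_pos":[0,0,0.0],"dr":[0,0,0]},{"delta_pos":[0,0,0],"dr":[0,0,0]},{"delta_pos":[0,0,0],"dr":[0,0,0]}], jaw=0)

```text
time: 7.2
tcp_pos: [0.5455, 0.0778, 0.0313]
ee_rot: [-2.158, -2.283, 0.0]
contact_force: [0.3, -0.2, 0.5]
width: 0.0854
```

Call:
step_arm(commands=[{"delta_pos":[0,0,-0.06],"dr":[0,0,0]},{"delta_pos":[0,0,-0.12],"dr":[0,0,0]},{"delta_pos":[-0.2,0,-0.18],"dr":[0,0,0]},{"delta_pos":[-0.25,0.0,-0.18],"dr":[0,0,0]},{"delta_pos":[-0.4,0,-0.18],"dr":[0,0,0]},{"delta_pos":[-0.45,0,-0.18],"dr":[0,0,0]},{"delta_pos":[-0.45,0,-0.18],"dr":[0,0,0]},{"delta_pos":[-0.45,0,-0.18],"dr":[0,0,0]}], jaw=1)

```text
time: 8.0
tcp_pos: [0.5615, -0.1967, 0.1399]
ee_rot: [2.159, 2.277, 0.0]
contact_force: [0.5, 0.5, -0.3]
width: 0.0
```

```bash
python3 st.py
python3 - <<'E'
from h import *
p,d=grab('top'); p=p[170:235,170:290]; cv2.imwrite('pics/e.png',cv2.resize(p[...,::-1],(800,433),interpolation=cv2.INTER_CUBIC))
p,d=grab('scene'); p=p[110:240,160:320]; cv2.imwrite('pics/e2.png',cv2.resize(p[...,::-1],(738,600),interpolation=cv2.INTER_CUBIC))
E
```

```text
8.0 H [   0.71 -275.12  139.92] F [ 0.49  0.48 -0.33] w 0.0 rot [2.159 2.277 0.   ]
```

View pics/e.png

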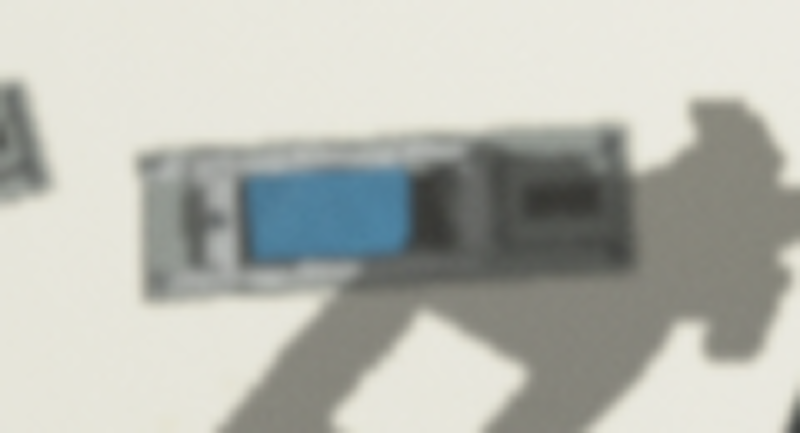

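View pics/e2.png

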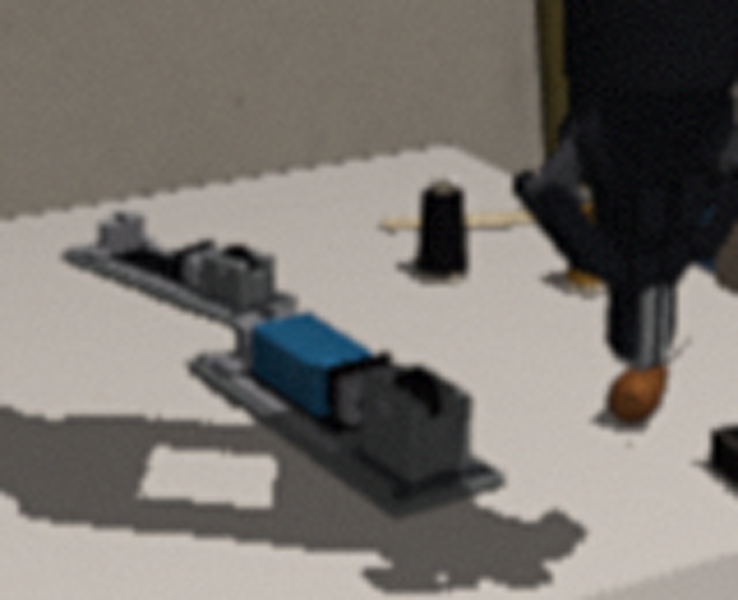

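The block sits flat on the bed between the stop and the jaw, and the gripper is shut. Next I'll go above the wheel.

Run:
```python
from h import *
p,d=load('top'); W=cloud('top',d); h=toH(W); b=p[...,2].astype(float)-p[...,0]
import fit
r=fit.contour_rect('top',b,(185,180,272,222),35,.044,'wax'); 
print('wax holder',toH([r[0][0]/1e3,r[0][1]/1e3,0.044]))
cmd(H(0,-113,85),3.2)
```

```text
wax [545.2  77.3] [39.6 73.5] 2.47 area 2744
wax holder [-0.24674893 -0.6624146  44.        ]
delta [ 0.2697 -0.0027  0.0905] dr [ 0.0008  0.0008 -0.0013]
```

Call:
step_arm(commands=[{"delta_pos":[0.27,-0.002,0.0],"dr":[0,0,0]},{"delta_pos":[0.27,-0.002,0.0],"dr":[0,0,0]},{"delta_pos":[0.27,-0.002,0.0],"dr":[0,0,0]},{"delta_pos":[0.27,-0.002,0.03],"dr":[0,0,0]},{"delta_pos":[0.27,-0.002,0.07],"dr":[0,0,0]},{"delta_pos":[0.27,-0.002,0.09],"dr":[0,0,0]},{"delta_pos":[0.27,-0.002,0.09],"dr":[0,0,0]},{"delta_pos":[0.27,-0.002,0.09],"dr":[0,0,0]}])

```text
time: 8.9
tcp_pos: [0.5504, -0.0302, 0.0853]
ee_rot: [-2.158, -2.283, 0.0]
contact_force: [-0.3, 0.2, 0.6]
width: 0.0001
```

```bash
python3 st.py;  python3 - <<'E'
from h import *
cmd(H(0,-113,72),3.2)
E
```

```text
8.9 H [  -1.04 -108.27   85.35] F [-0.25  0.21  0.64] w 0.0001 rot [-2.158 -2.283  0.   ]
delta [-0.0079  0.0017  0.0222] dr [-0.0001 -0.0001  0.0001]
```

Call:
step_arm(commands=[{"delta_pos":[-0.008,0.002,0.007],"dr":[0,0,0]},{"delta_pos":[-0.008,0.002,0.014],"dr":[0,0,0]},{"delta_pos":[-0.008,0.002,0.014],"dr":[0,0,0]}])

```text
time: 9.2
tcp_pos: [0.5519, -0.0354, 0.0768]
ee_rot: [-2.159, -2.282, -0.0]
contact_force: [0.7, 0.1, -0.4]
width: -0.0
```

Call:
step_arm(commands=[{"delta_pos":[0,0,0.001],"dr":[0,0,0]},{"delta_pos":[0,0,0.002],"dr":[0,0,0]},{"delta_pos":[0,0,0.003],"dr":[0,0,0]},{"delta_pos":[0,0,0.003],"dr":[0,0,0]}])

```text
time: 9.6
tcp_pos: [0.5518, -0.0348, 0.0751]
ee_rot: [-2.158, -2.283, 0.0]
contact_force: [-0.5, 0.3, 1.3]
width: -0.0
```

Call:
step_arm(commands=[{"delta_pos":[0,0,0.001],"dr":[0,0,0]},{"delta_pos":[0,0,0.002],"dr":[0,0,0]},{"delta_pos":[0,0,0.003],"dr":[0,0,0]},{"delta_pos":[0,0,0.003],"dr":[0,0,0]}])

```text
time: 10.0
tcp_pos: [0.5518, -0.0348, 0.0732]
ee_rot: [-2.158, -2.283, 0.0]
contact_force: [-0.4, 0.0, 0.8]
width: 0.0002
```

Call:
step_arm(commands=[{"delta_pos":[0,0,0.001],"dr":[0,0,0]},{"delta_pos":[0,0,0.002],"dr":[0,0,0]},{"delta_pos":[0,0,0.002],"dr":[0,0,0]}])

```text
time: 10.3
tcp_pos: [0.5519, -0.0349, 0.0722]
ee_rot: [2.158, 2.283, 0.0]
contact_force: [-0.4, -1.1, 2.0]
width: 0.0003
```

Call:
step_arm(commands=[{"delta_pos":[0,0,0.001],"dr":[0,0,0]},{"delta_pos":[0,0,0.002],"dr":[0,0,0]},{"delta_pos":[0,0,0.002],"dr":[0,0,0]}])

```text
time: 10.6
tcp_pos: [0.552, -0.0349, 0.0712]
ee_rot: [2.157, 2.283, 0.0]
contact_force: [-1.1, -0.7, 5.2]
width: -0.0002
```

```bash
python3 st.py
```

```text
10.6 H [   0.26 -113.07   71.22] F [-1.06 -0.72  5.18] w -0.0002 rot [2.157 2.283 0.   ]
```

Contact came at a TCP height of about 72.5 mm, which puts the crest at about 61 mm. I'll press a little more and start the first half stroke.

Call:
step_arm(commands=[{"delta_pos":[0,0,0.0008],"dr":[0,0,0]},{"delta_pos":[0.002,0,0.0008],"dr":[0,0,0]},{"delta_pos":[0.005,0,0.0008],"dr":[0,0,0]},{"delta_pos":[0.008,0,0.0008],"dr":[0,0,0]},{"delta_pos":[0.011,0,0.0008],"dr":[0,0,0]},{"delta_pos":[0.014,0,0.0008],"dr":[0,0,0]}])

```text
time: 11.2
tcp_pos: [0.5516, -0.0277, 0.071]
ee_rot: [2.155, 2.283, -0.002]
contact_force: [-1.8, -4.2, 5.3]
width: -0.0003
```

```bash
python3 st.py
```

```text
11.2 H [   0.33 -105.85   71.  ] F [-1.83 -4.16  5.34] w -0.0003 rot [ 2.155e+00  2.283e+00 -2.000e-03]
```

Call:
step_arm(commands=[{"delta_pos":[0.003,0,0.0008],"dr":[0,0,0]},{"delta_pos":[0.006,0,0.0008],"dr":[0,0,0]},{"delta_pos":[0.009,0,0.0008],"dr":[0,0,0]},{"delta_pos":[0.012,0,0.0008],"dr":[0,0,0]},{"delta_pos":[0.015,0,0.0008],"dr":[0,0,0]}])

```text
time: 11.7
tcp_pos: [0.5511, -0.0187, 0.0707]
ee_rot: [2.155, 2.283, -0.002]
contact_force: [-1.2, -3.9, 7.5]
width: -0.0
```

```bash
python3 st.py
python3 - <<'E'
from h import *
p,d=grab('scene'); p=p[110:240,160:320]; cv2.imwrite('pics/f.png',cv2.resize(p[...,::-1],(738,600),interpolation=cv2.INTER_CUBIC))
E
```

```text
11.7 H [  0.33 -96.86  70.67] F [-1.24 -3.94  7.46] w -0.0 rot [ 2.155e+00  2.283e+00 -2.000e-03]
```

View pics/f.png

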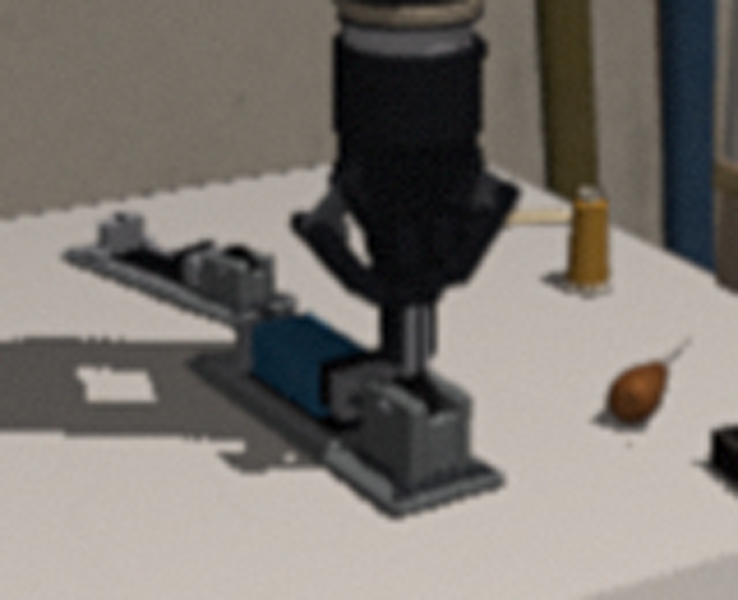

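The jaw has moved clear of the housing. I'll lift, go back and start the second stroke.

Call:
step_arm(commands=[{"delta_pos":[0,0,-0.012],"dr":[0,0,0]},{"delta_pos":[-0.015,0,-0.012],"dr":[0,0,0]},{"delta_pos":[-0.028,0,-0.012],"dr":[0,0,0]},{"delta_pos":[-0.028,0,-0.006],"dr":[0,0,0]},{"delta_pos":[-0.028,0,-0.002],"dr":[0,0,0]},{"delta_pos":[-0.028,0,-0.0005],"dr":[0,0,0]},{"delta_pos":[-0.028,0,-0.0005],"dr":[0,0,0]}])

```text
time: 12.45
tcp_pos: [0.5522, -0.0347, 0.0706]
ee_rot: [2.157, 2.283, -0.0]
contact_force: [-1.4, -2.2, 5.9]
width: -0.0001
```

```bash
python3 st.py
```

```text
12.45 H [   0.51 -112.86   70.6 ] F [-1.36 -2.16  5.88] w -0.0001 rot [ 2.157  2.283 -0.   ]
```

Call:
step_arm(commands=[{"delta_pos":[0.003,-0.0005,0.0004],"dr":[0,0,0]},{"delta_pos":[0.006,-0.0005,0.0004],"dr":[0,0,0]},{"delta_pos":[0.009,-0.0005,0.0004],"dr":[0,0,0]},{"delta_pos":[0.012,-0.0005,0.0004],"dr":[0,0,0]},{"delta_pos":[0.015,-0.0005,0.0004],"dr":[0,0,0]}])

```text
time: 12.95
tcp_pos: [0.5518, -0.0263, 0.0707]
ee_rot: [2.155, 2.283, -0.001]
contact_force: [-0.9, -3.8, 7.3]
width: 0.0002
```

Call:
step_arm(commands=[{"delta_pos":[0.003,0,0],"dr":[0,0,0]},{"delta_pos":[0.006,0,0],"dr":[0,0,0]},{"delta_pos":[0.009,0,0],"dr":[0,0,0]},{"delta_pos":[0.012,0,0],"dr":[0,0,0]},{"delta_pos":[0.014,0,0],"dr":[0,0,0]}])

```text
time: 13.45
tcp_pos: [0.5513, -0.0179, 0.0707]
ee_rot: [2.155, 2.283, -0.001]
contact_force: [-1.3, -4.3, 7.3]
width: 0.0001
```

```bash
python3 st.py
python3 - <<'E'
from h import *
p,d=grab('scene'); p=p[110:240,160:320]; cv2.imwrite('pics/g.png',cv2.resize(p[...,::-1],(738,600),interpolation=cv2.INTER_CUBIC))
E
```

```text
13.45 H [  0.49 -96.03  70.71] F [-1.26 -4.27  7.31] w 0.0001 rot [ 2.155e+00  2.283e+00 -1.000e-03]
```

View pics/g.png

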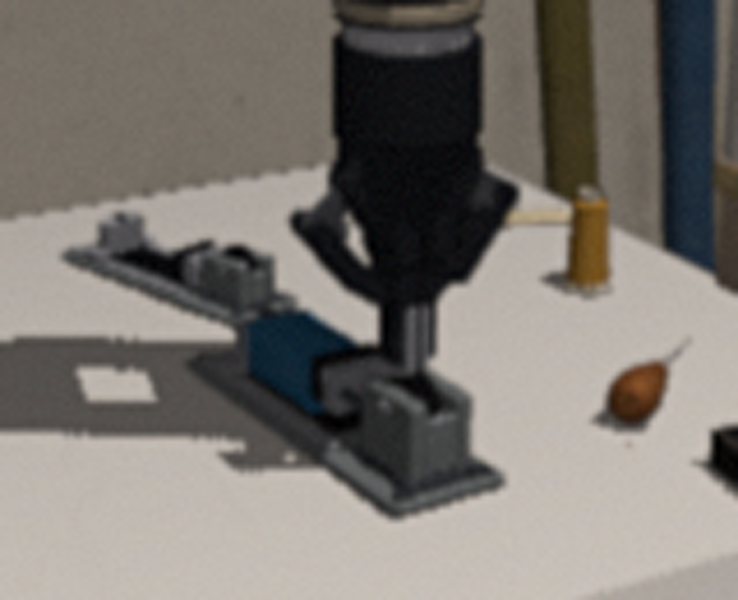

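Total jaw travel is now about 16 mm, and the jaw is pushing the block towards the stop. The third stroke will be in smaller pieces, watching the force along the rim.

Call:
step_arm(commands=[{"delta_pos":[0,0,-0.012],"dr":[0,0,0]},{"delta_pos":[-0.015,0,-0.012],"dr":[0,0,0]},{"delta_pos":[-0.029,-0.0003,-0.012],"dr":[0,0,0]},{"delta_pos":[-0.029,-0.0003,-0.006],"dr":[0,0,0]},{"delta_pos":[-0.029,-0.0003,-0.002],"dr":[0,0,0]},{"delta_pos":[-0.029,-0.0003,0],"dr":[0,0,0]},{"delta_pos":[-0.029,-0.0003,0],"dr":[0,0,0]}])

```text
time: 14.2
tcp_pos: [0.5516, -0.0347, 0.0704]
ee_rot: [2.157, 2.283, -0.0]
contact_force: [-1.9, -2.2, 7.9]
width: -0.0001
```

Call:
step_arm(commands=[{"delta_pos":[0.003,0,0.0002],"dr":[0,0,0]},{"delta_pos":[0.006,0,0.0002],"dr":[0,0,0]},{"delta_pos":[0.008,0,0.0002],"dr":[0,0,0]}])

```text
time: 14.5
tcp_pos: [0.5514, -0.0306, 0.0706]
ee_rot: [2.155, 2.283, -0.002]
contact_force: [-1.5, -4.5, 7.9]
width: -0.0001
```

```bash
python3 st.py
```

```text
14.5 H [-1.0000e-01 -1.0877e+02  7.0580e+01] F [-1.49 -4.46  7.9 ] w -0.0001 rot [ 2.155e+00  2.283e+00 -2.000e-03]
```

Call:
step_arm(commands=[{"delta_pos":[0.002,0,0],"dr":[0,0,0]},{"delta_pos":[0.004,0,0],"dr":[0,0,0]},{"delta_pos":[0.006,0,0],"dr":[0,0,0]}])

```text
time: 14.8
tcp_pos: [0.5512, -0.0274, 0.0706]
ee_rot: [2.154, 2.283, -0.002]
contact_force: [-1.4, -7.6, 7.2]
width: -0.0
```

Call:
step_arm(commands=[{"delta_pos":[0.002,0,0],"dr":[0,0,0]},{"delta_pos":[0.004,0,0],"dr":[0,0,0]},{"delta_pos":[0.005,0,0],"dr":[0,0,0]}])

```text
time: 15.1
tcp_pos: [0.5511, -0.0248, 0.0706]
ee_rot: [2.153, 2.283, -0.003]
contact_force: [-1.3, -7.2, 6.9]
width: 0.0002
```

```bash
python3 st.py
python3 - <<'E'
from h import *
p,d=grab('scene'); p=p[110:240,160:320]; cv2.imwrite('pics/i.png',cv2.resize(p[...,::-1],(738,600),interpolation=cv2.INTER_CUBIC))
E
```

```text
15.1 H [  -0.   -102.91   70.62] F [-1.29 -7.16  6.9 ] w 0.0002 rot [ 2.153  2.283 -0.003]
```

View pics/i.png

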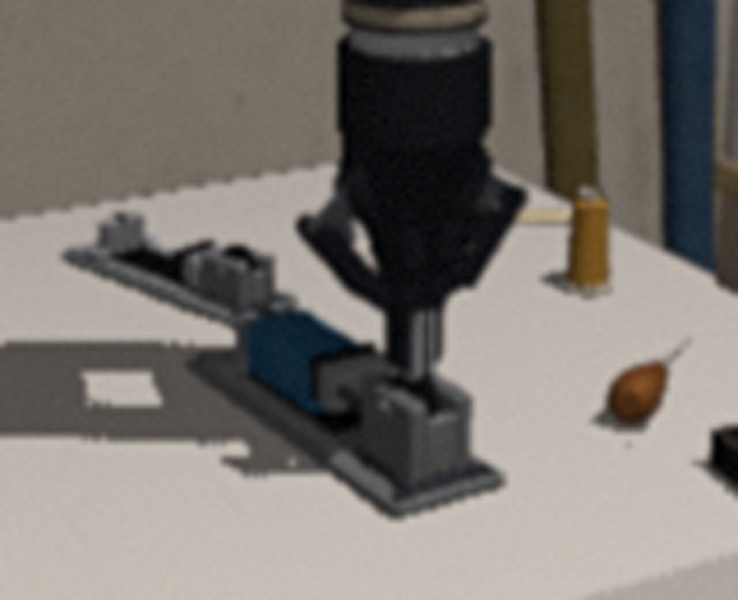

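Rim force has levelled off at about 7.2–7.6 N, which matches the plate fully in (about 8 N of squeeze). I'll lift off and check.

Call:
step_arm(commands=[{"delta_pos":[-0.001,0,-0.003],"dr":[0,0,0]},{"delta_pos":[-0.001,0,-0.02],"dr":[0,0,0]},{"delta_pos":[-0.001,0,-0.1],"dr":[0,0,0]},{"delta_pos":[-0.1,0,-0.15],"dr":[0,0,0]},{"delta_pos":[-0.2,0,-0.15],"dr":[0,0,0]},{"delta_pos":[-0.3,0,-0.15],"dr":[0,0,0]},{"delta_pos":[-0.35,0,-0.15],"dr":[0,0,0]},{"delta_pos":[-0.35,0,-0.15],"dr":[0,0,0]},{"delta_pos":[-0.35,0,-0.15],"dr":[0,0,0]}])

```text
time: 16.05
tcp_pos: [0.5625, -0.2345, 0.1598]
ee_rot: [2.162, 2.279, 0.001]
contact_force: [-0.1, 0.8, -0.4]
width: -0.0003
```

```bash
python3 st.py
python3 - <<'E'
from h import *
import fit
p,d=grab('top'); b=p[...,2].astype(float)-p[...,0]
r=fit.contour_rect('top',b,(185,180,272,222),35,.044,'wax'); print('wax holder',toH([r[0][0]/1e3,r[0][1]/1e3,0.044]))
h=toH(cloud('top',d)); m=b>40; mm=m&(abs(h[...,1])<60)&(abs(h[...,0])<25); print('top z',np.nanmedian(h[mm][:,2]))
p=p[170:235,170:290]; cv2.imwrite('pics/j.png',cv2.resize(p[...,::-1],(800,433),interpolation=cv2.INTER_CUBIC))
p,d=grab('scene'); p=p[110:240,160:320]; cv2.imwrite('pics/j2.png',cv2.resize(p[...,::-1],(738,600),interpolation=cv2.INTER_CUBIC))
E
```

```text
16.05 H [  -0.38 -312.92  159.78] F [-0.11  0.79 -0.38] w -0.0003 rot [2.162e+00 2.279e+00 1.000e-03]
wax [545.   82.4] [39.5 71.3] 2.56 area 2690
wax holder [-0.14724486  4.37895411 44.        ]
top z 44.869062676985
```

View pics/j.png

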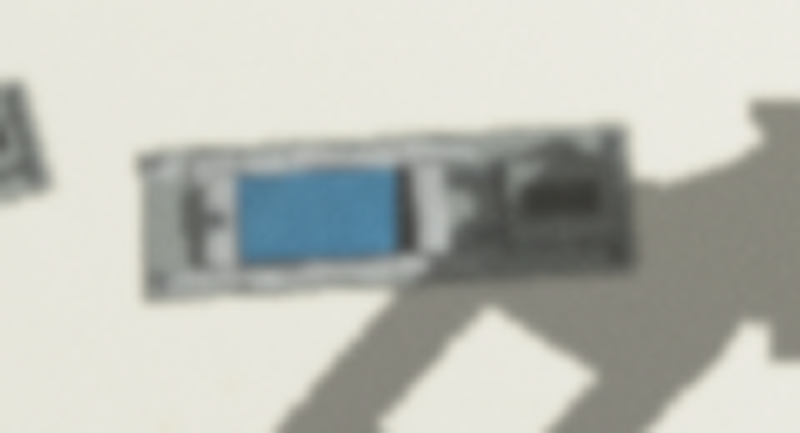

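View pics/j2.png

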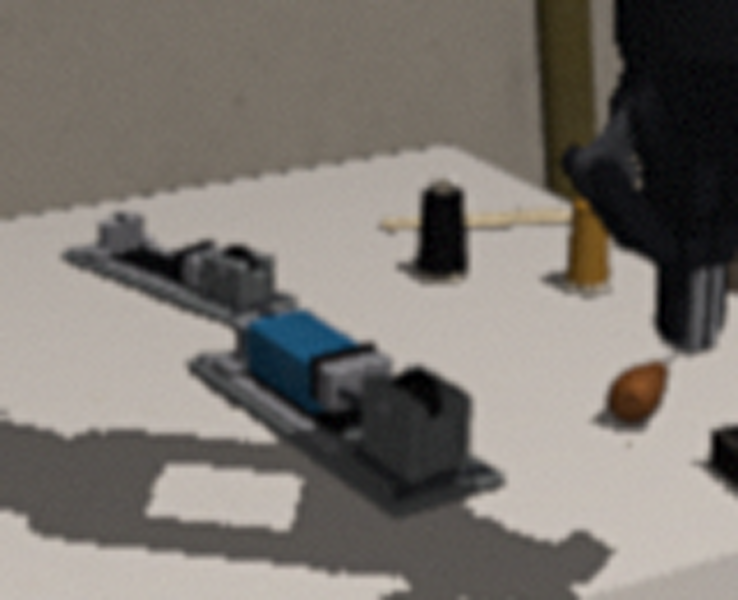

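```bash
python3 -c "
from cell import hand_in
print(hand_in())"
```

```text
the job is handed in; nothing more can be done
None
```

I laid the blue wax block on the bed of the larger holder and let go. I then rolled the thumbwheel towards it in three light strokes, and handed the job in at about 16 s.

- **Pressing:** the readings I took during the strokes showed 5–8 N of press on the wheel. The force along the rim rose from about 4 N to 7.2–7.6 N and levelled off. That fits the jaw's face plate being fully in, so about 8 N on the wax: above the 3 N needed, below the 25 N limit. I did not measure the squeeze itself.
- **Final pictures:** the block lies flat, its top about 45 mm above the table, and it moved about 5 mm along the bed. No gap shows at the stop, and the arm is clear of everything. I did not re-measure the needle box, tape roll and spool, but the arm went nowhere near them.
- **Disagreements:** the stop face measured about 43 mm from the depth images, while the block's end came out at about 40.4 mm; that is close to camera error, so I relied on the rim force. The strokes add up to about 21 mm of jaw travel, but the block's position suggests about 18 mm. That difference points to some fingertip slip, at least at the tight end.
- **Not done:** I made no extra stroke after lifting off to confirm the grip.

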